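# Deburr the bore of the filler ferrule

### The arm

A 6-joint arm with a two-finger parallel gripper is mounted at the origin on a cart in front of the work surface, level with it; the furniture and walls round the work are solid. World frame = base frame: x ahead of the robot, y to its left, z up, the work surface at z = 0. Lengths are in mm, angles in rad, forces in N, time in s.
With the tool pointing down it reaches from about 325 to 750 mm from the base axis. Payload 7.6 kg.
Tool frame: the origin (TCP) lies on the mounting face of the last link; the fingertips stand 173 mm ahead of it and the grasp point (between the pads) lies 155 mm ahead of it; z points along the fingers, y is the line along which they close (so a half turn about z gives the same grasp; the last joint's range is limited). The gripper opens to 85 mm and grips with 20 to 120 N. Pads are 22 mm wide; open, the fingers measure 114 mm over their backs; the gripper's body (76 mm by 85 mm) begins 54 mm behind the grasp point. The pads swing forward as they close: fully open they stand 13 mm farther back than shut.
Start: joints at [1.091, 0.052, 1.401, -0, 1.689, -0.07], TCP at [209.152, 481.543, 404.723] pointing down, gripper open.
Joint ranges: [-2.9, 2.9], [-0.91, 2.17], [0.12, 2.37], [-1.06, 4.2], [0.26, 2.73], [-2.93, 2.93]. Speed limits (rad/s): [2.57, 2.57, 3.01, 3.14, 3.14, 3.14].

### API

Orientations are given as [roll, pitch, yaw] about the fixed x, y, z axes, in that order (R = Rz(yaw) Ry(pitch) Rx(roll)).
In Python, from cell import get_state, read_camera, finish_job gives the robot as it stands.
- The arm moves only by the tool send_rows, never from a script. Its argument "steps" is a list that holds one entry, the list of rows, each a list of 5 numbers: the shift along the tool's x, y, z as a fraction of full scale, then the turn about the tool's z as a fraction of full scale, then the opening, from 0 (shut) to 1 (fully open). A call has 1 to 20 rows; each row shifts and turns the commanded pose from where the row before left it, along the tool's axes as they then stand; what a row does not reach is not made up. Full scale, the value 1, is 0.03 m for a shift and 60 degrees for a turn. A row lasts 1/12 s, in which the tool goes at most 41.7 mm and 7.16 degrees, less where a joint would pass 70% of its speed; a pose out of reach is approached as far as the arm can. A call with a number of a shift or a turn outside -1 to 1 is refused whole. A call with a gripper value outside its range is refused whole. The fingers move at their own pace and stop on an object; "force" is the grip in N (left out, the last holds). Time passes only in rows, so rows that do not move let the fingers close. It gives the time, the measured TCP pose, the force, the opening and the grip force at its end, in the units of the state.
- get_state(): the state, without advancing time (a new reading comes with each control period).
- read_camera(name): name is "side" or "top" or "wrist"; returns a dict with "color" (480x640x3 uint8, red, green, blue), "z_map" (480x640 float32, mm along the optical axis (not along the pixel's ray), 0 where there is no reading), "fovy" (degrees; the focal length in pixels is half the picture's height over the tangent of half this angle, whatever the lens; pixels are square), "cx", "cy" (the principal point, pixels), "R" (3x3) and "t" (3): a world point X has camera coordinates R X + t. Camera axes: x right, y down, z forward; pixel columns grow to the right and rows downward; lengths in mm; the calibration is good to about 2 mm. A picture is of the moment at which its call begins.
- finish_job(): hands the job in; it is judged then, once.
The state is a dict: "clock": time; "joint_positions": joint angles; "joint_velocities": joint speeds; "effort": joint torques, N m; "tool_pos": TCP position; "orientation": TCP orientation; "contact_force": force on the tool from outside, world axes, zero at the start; "ft_torque": the same for the moment, N m; "grip_width": finger opening in mm; "gripper_force": force on a finger pad.
Only numpy, scipy, OpenCV 4.12 (cv2) and the standard library are available. Lean on these libraries where they do the work, as an engineer would, in place of code of your own. Each camera call takes 0.05 s, during which the arm holds its last target. There are 200 camera calls.

### The job

Take the deburring tool from its stand and run its tapered blade once right round the inside edge of the flanged steel ferrule in the clamp, anticlockwise seen from above, from the clamp's knob side all the way back to it, bearing lightly and steadily on the edge and never hard. Then put the tool back upright in its stand, fully down, and leave the other things alone.

Things in the scene. Friction and masses are not known exactly. Their poses are not given: they have to be found in the camera images.
- tool: hand deburring tool, 0.1 kg, 148 mm long, round, standing upright in its stand. Origin = centre of its lower end, z up along it. From there up: dark steel tapered blade to 14 mm, thin 7 mm shaft to 65 mm, aluminium collar 30 mm across, 65 to 70 mm, black handle 24 mm across, 70 to 148 mm: grip it there, upright. Pose not reported while held.
- tool_tip (a point): centre of the tool's lower end (the tool's origin), the tip of the tapered blade: 8 mm across at the tip, widening evenly to 16 mm at 14 mm up
- stand: fixed grey plastic block 64 x 64 mm, 76 mm high, on a 92 mm square foot, with an upright hole 23 mm across in the middle (3 mm chamfer at the mouth). The tool hangs in it by its collar, which rests on the block's top, tip 11 mm above the worktop. Origin = centre of the underside on the worktop.
- clamp: fixed grey pipe clamp: plate 150 x 130 mm, round collar 120 mm across, 42 mm high, black knob 26 mm across at its -x side (the knob side). Origin = centre of its underside on the worktop, z up; yaw varies. In its rubber bed stands the steel ferrule: a tube with a round flange on top, 96 mm across, 10 mm thick, whose top face, the rim, is 80 mm above the worktop.
- rim_mid (a point): point over the clamp's centre at rim height (80 mm), axes as the clamp's; fixed. The ferrule's bore is slightly oval, 66 x 58 mm, and its centre lies 5 mm off this point; the directions of offset and oval differ each time and are not measured: follow the edge by feel. The rubber yields sideways about 1 mm per 3 N (at most 7 mm) and springs back; it does not yield downward.
- clamp_a (a point): the same fixed point, axes turned +22.5 degrees about z (its x and y axes bound eighths of the circle). To work, lower the upright taper near this point until its tip is about 8 mm (2 to 16 mm) below the rim, then move it outward onto the edge. Good contact is 3 to 10 N; 2 to 12 N counts; over 20 N scores the edge and spoils the part.
- clamp_b (a point): the same fixed point, axes turned +67.5 degrees about z (bounds of the other eighths). Contact must last 0.5 s unbroken in each eighth, in turn; the first and the last are both the one centred on the knob side. About 12 to 15 s is a fair pace for the pass.
- olive_tin: bystander: small food tin, 76 mm across, 58 mm high; origin under its centre
- spice_a: bystander: spice jar with a yellow cap, 42 mm across, 96 mm high; origin under its centre
- tape_roll: bystander: roll of tape lying flat, 103 mm across, 25 mm high; origin under its centre

How it is judged (in metres and radians):
On the way, in this order (a step that is already met when the one before it is completed fails the run):
1. the taper bears on the bore's edge on the knob side, with 2 to 12 N for 0.5 s without a break, its tip 2 to 16 mm below the rim (x of tool_tip in the frame of clamp_b below 0 m and y of tool_tip in the frame of clamp_a above 0 m and contact force between tool and clamp between 2 and 12 N and z of tool_tip in the frame of clamp between 0.064 and 0.078 m and horizontal distance between tool_tip and clamp below 0.041 m and angle between tool_tip's own z axis and vertical below 0.26 rad), for 0.5 s.
2. the taper bears on the edge 45 degrees anticlockwise of the knob side, with 2 to 12 N for 0.5 s without a break, its tip 2 to 16 mm below the rim (y of tool_tip in the frame of clamp_a below 0 m and y of tool_tip in the frame of clamp_b above 0 m and contact force between tool and clamp between 2 and 12 N and z of tool_tip in the frame of clamp between 0.064 and 0.078 m and horizontal distance between tool_tip and clamp below 0.041 m and angle between tool_tip's own z axis and vertical below 0.26 rad), for 0.5 s.
3. the taper bears on the edge 90 degrees anticlockwise of the knob side, with 2 to 12 N for 0.5 s without a break, its tip 2 to 16 mm below the rim (y of tool_tip in the frame of clamp_b below 0 m and x of tool_tip in the frame of clamp_a below 0 m and contact force between tool and clamp between 2 and 12 N and z of tool_tip in the frame of clamp between 0.064 and 0.078 m and horizontal distance between tool_tip and clamp below 0.041 m and angle between tool_tip's own z axis and vertical below 0.26 rad), for 0.5 s.
4. the taper bears on the edge 135 degrees anticlockwise of the knob side, with 2 to 12 N for 0.5 s without a break, its tip 2 to 16 mm below the rim (x of tool_tip in the frame of clamp_a above 0 m and x of tool_tip in the frame of clamp_b below 0 m and contact force between tool and clamp between 2 and 12 N and z of tool_tip in the frame of clamp between 0.064 and 0.078 m and horizontal distance between tool_tip and clamp below 0.041 m and angle between tool_tip's own z axis and vertical below 0.26 rad), for 0.5 s.
5. the taper bears on the edge 180 degrees anticlockwise of the knob side, with 2 to 12 N for 0.5 s without a break, its tip 2 to 16 mm below the rim (x of tool_tip in the frame of clamp_b above 0 m and y of tool_tip in the frame of clamp_a below 0 m and contact force between tool and clamp between 2 and 12 N and z of tool_tip in the frame of clamp between 0.064 and 0.078 m and horizontal distance between tool_tip and clamp below 0.041 m and angle between tool_tip's own z axis and vertical below 0.26 rad), for 0.5 s.
6. the taper bears on the edge 225 degrees anticlockwise of the knob side, with 2 to 12 N for 0.5 s without a break, its tip 2 to 16 mm below the rim (y of tool_tip in the frame of clamp_a above 0 m and y of tool_tip in the frame of clamp_b below 0 m and contact force between tool and clamp between 2 and 12 N and z of tool_tip in the frame of clamp between 0.064 and 0.078 m and horizontal distance between tool_tip and clamp below 0.041 m and angle between tool_tip's own z axis and vertical below 0.26 rad), for 0.5 s.
7. the taper bears on the edge 270 degrees anticlockwise of the knob side, with 2 to 12 N for 0.5 s without a break, its tip 2 to 16 mm below the rim (y of tool_tip in the frame of clamp_b above 0 m and x of tool_tip in the frame of clamp_a above 0 m and contact force between tool and clamp between 2 and 12 N and z of tool_tip in the frame of clamp between 0.064 and 0.078 m and horizontal distance between tool_tip and clamp below 0.041 m and angle between tool_tip's own z axis and vertical below 0.26 rad), for 0.5 s.
8. the taper bears on the edge 315 degrees anticlockwise of the knob side, with 2 to 12 N for 0.5 s without a break, its tip 2 to 16 mm below the rim (x of tool_tip in the frame of clamp_a below 0 m and x of tool_tip in the frame of clamp_b above 0 m and contact force between tool and clamp between 2 and 12 N and z of tool_tip in the frame of clamp between 0.064 and 0.078 m and horizontal distance between tool_tip and clamp below 0.041 m and angle between tool_tip's own z axis and vertical below 0.26 rad), for 0.5 s.
9. the pass closes: the taper bears on the edge on the knob side again, with 2 to 12 N for 0.5 s without a break, its tip 2 to 16 mm below the rim (all of step 1), for 0.5 s.
At the end, for the whole second after the job is handed in: the tool hangs upright (within 0.1 rad) in the stand's hole, tip within 12 mm of its axis, collar down on the block (within 4 mm), at rest and released (horizontal distance between tool_tip and stand below 0.012 m and z of tool_tip in the frame of stand between 0.007 and 0.015 m and angle between tool_tip's own z axis and vertical below 0.1 rad and linear speed of tool below 0.02 m/s); the robot touches nothing.
It fails at once if the tool presses the ferrule or clamp with more than 20 N (contact force between tool and clamp above 20 N).
It fails at once if the gripper or arm pushes the ferrule or clamp (contact force between any of the fingers, the arm and clamp above 3 N).
It fails at once if a bystander is moved by more than 30 mm (distance of any of olive_tin, spice_a, tape_roll from where it was at the start of the episode above 0.03 m).
It also fails if it takes over 72 s, if anything falls off the work surface, if the arm or the gripper's body presses on something with over 40 N, if the wrist force passes 120 N, or if a joint passes its speed limit or range.

## Working session

There is one attempt and no reset: what is moved stays moved. The work goes in short steps, Python scripts to look and compute and a tool call to move; the robot and the scene stay as the last step left them, time stands still between calls to the robot, and variables do not carry over. Pictures are saved under pics/ and viewed, at most 10 in all, crops included, and the job is handed in when it is done.

Besides the shell and the picture viewer there is one more tool, called after "Call:" as name(argument=value, ...) on one line, values as JSON. send_rows: Moves the arm, as the interface text tells. Its arguments: {"type":"object","properties":{"steps":{"type":"array","items":{"type":"array","items":{"type":"array","items":{"type":"number","minimum":-1,"maximum":1}}}},"force":{"type":"number"}},"required":["steps"]}

```bash
mkdir -p pics; python3 - <<'E'
from cell import *
import cv2,numpy as np
print(get_state())
for n in ["top","side"]:
    c=read_camera(n); cv2.imwrite(f"pics/{n}.png",c["color"][:,:,::-1]); np.savez(n+".npz",**c); print(n,c["fovy"],c["cx"],c["cy"],c["R"],c["t"])
E
```

```text
{'clock': 0.0, 'joint_positions': array([ 1.09068186e+00,  5.28269609e-02,  1.40175462e+00,  3.17705467e-05,
        1.68858292e+00, -7.03235420e-02]), 'joint_velocities': array([ 1.86706403e-04,  2.13208401e-05,  8.35472638e-04, -6.08782775e-04,
        5.12417069e-04,  9.77709137e-04]), 'effort': array([-1.71273517e-03, -3.81669509e+01, -3.60181940e+01, -1.82585914e-04,
        6.25755129e-03,  2.02586214e-06]), 'tool_pos': array([209.14095775, 481.50806469, 403.86224607]), 'orientation': array([-3.14002691e+00, -1.41925234e-04,  2.73180533e+00]), 'contact_force': array([-0.30164876,  0.46362197,  0.53779731]), 'ft_torque': array([-0.00995767,  0.04041265, -0.03593675]), 'gripper_force': 0.0, 'grip_width': 85.50246056839359}
top 50.43415986559556 314.83821963887954 243.57295088225987 [[-0.02422769 -0.99970521  0.00158261]
 [-0.98338766  0.02354731 -0.17998398]
 [ 0.17989366 -0.00591692 -0.98366827]] [ -19.54906843  543.10479418 1055.90148726]
side 53.99349241687786 318.24875394013054 245.65073678921902 [[ 0.9993784  -0.02650757 -0.02324158]
 [-0.03250221 -0.4374572  -0.89865166]
 [ 0.01365388  0.89884846 -0.43804683]] [-525.59349084   72.12861353 1042.73638718]
```

View pics/top.png

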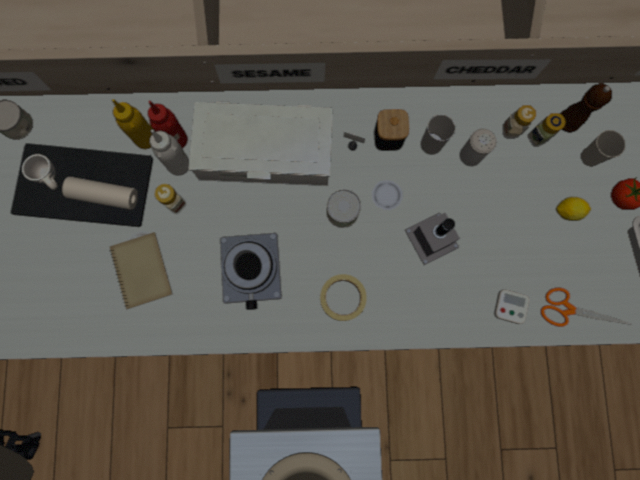

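View pics/side.png

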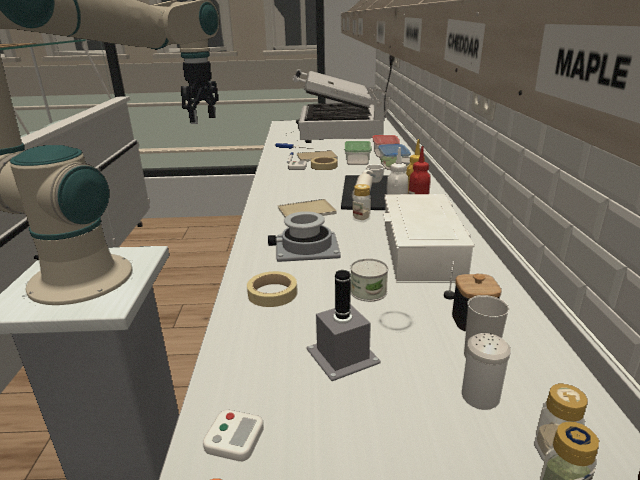

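The top view shows the stand at about (434,240) with the handle top at (446,226), the clamp at (250,266) with its knob at (251,305), the tape roll at (343,298) and the tin at (344,208). The side view confirms that the tool is upright in the stand.

```bash
cat > h.py <<'E'
import numpy as np,cv2
def cloud(c):
    z=c["z_map"].astype(float);f=240/np.tan(np.radians(float(c["fovy"]))/2)
    v,u=np.mgrid[:480,:640]
    P=np.stack([(u-c["cx"])*z/f,(v-c["cy"])*z/f,z],-1)
    W=(P-c["t"])@c["R"]; W[z==0]=np.nan
    return W
def circ(p):
    A=np.c_[2*p,np.ones(len(p))];s=np.linalg.lstsq(A,(p**2).sum(1),rcond=None)[0]
    return s[:2],np.sqrt(s[2]+s[0]**2+s[1]**2)
E
python3 - <<'E'
from h import *
for n in["top","side"]:
    c=np.load(n+".npz");W=cloud(c);Z=W[...,2]
    if n=="top":
        B={'clamp':(slice(222,320),slice(205,295)),'stand':(slice(205,270),slice(400,470))}
    else: B={'clamp':(slice(205,265),slice(262,345)),'stand':(slice(265,378),slice(300,385))}
    for k,b in B.items():
        w=W[b].reshape(-1,3);w=w[np.isfinite(w[:,2])&(w[:,2]>4)]
        h,e=np.histogram(w[:,2],np.arange(0,180,4));print(n,k,[(int(a),int(x)) for a,x in zip(e,h) if x>8])
        def rect(lo,hi):
            p=w[(w[:,2]>lo)&(w[:,2]<hi)][:,:2]
            print('  ',lo,hi,len(p),p.min(0).round(),p.max(0).round(),'rect',[np.round(q,1) for q in cv2.minAreaRect(p.astype(np.float32))], 'encl',cv2.minEnclosingCircle(p.astype(np.float32)))
        for r in ([(5,20),(36,46),(20,35),(74,86)] if k=='clamp' else [(3,16),(68,84),(150,170),(90,170)]):
            try: rect(*r)
            except Exception as ex: print(r,ex)
E
```

```text
top clamp [(4, 238), (8, 614), (12, 665), (16, 87), (20, 19), (28, 44), (32, 46), (36, 143), (40, 560), (44, 606), (48, 72), (52, 12), (56, 13), (60, 16), (68, 13), (72, 43), (76, 491), (80, 434), (84, 23)]
   5 20 1481 [386.  18.] [602. 213.] rect [array([494.2, 115.5]), array([195.7, 216.2]), np.float64(89.6)] encl ((488.90106201171875, 113.38700866699219), 136.95179748535156)
   36 46 1086 [407.  55.] [558. 172.] rect [array([490.6, 118.5]), array([118.2, 139.5]), np.float64(59.2)] encl ((482.9562072753906, 112.89163208007812), 76.06079864501953)
   20 35 105 [406.  50.] [565. 174.] rect [array([489. , 109.1]), array([165.3, 112.8]), np.float64(6.3)] encl ((494.6407165527344, 117.1837387084961), 89.158447265625)
   74 86 978 [449.  64.] [542. 159.] rect [array([495.5, 111.5]), array([94.9, 93.5]), np.float64(89.0)] encl ((495.48175048828125, 111.67964935302734), 48.40428161621094)
top stand [(4, 524), (8, 133), (12, 16), (16, 15), (20, 21), (24, 15), (28, 21), (32, 11), (36, 17), (40, 14), (44, 22), (48, 17), (52, 16), (56, 24), (60, 10), (64, 14), (68, 35), (72, 266), (76, 354), 
[... 2146 characters left out ...]
500. -353.] [ 655. -101.] rect [array([ 571.4, -228.3]), array([257.8, 123.6]), np.float64(79.5)] encl ((590.6587524414062, -232.40289306640625), 131.7276153564453)
   68 84 967 [ 516. -339.] [ 601. -261.] rect [array([ 558.3, -295.5]), array([65.6, 68.1]), np.float64(24.9)] encl ((558.4830322265625, -297.0690612792969), 44.680118560791016)
   150 170 160 [ 547. -310.] [ 570. -285.] rect [array([ 558. , -297.3]), array([22.1, 24.2]), np.float64(28.7)] encl ((558.100341796875, -297.18646240234375), 12.481833457946777)
   90 170 686 [ 547. -310.] [ 570. -285.] rect [array([ 557.9, -298.3]), array([22.9, 23.9]), np.float64(47.9)] encl ((558.2335815429688, -297.4723205566406), 12.74305534362793)
```

```bash
python3 - <<'E'
from h import *
for n in["top","side"]:
    c=np.load(n+".npz");W=cloud(c)
    d=np.hypot(W[...,0]-495.5,W[...,1]-111.5);Z=W[...,2]
    m=(Z>38)&(Z<48)&(d>45)&(d<66);p=W[m][:,:2]
    # outer boundary of collar top
    a=np.degrees(np.arctan2(p[:,1]-111.5,p[:,0]-495.5));r=np.hypot(*(p-[495.5,111.5]).T);o=[]
    for k in range(-180,180,12):
        s=(a>=k)&(a<k+12)
        if s.sum()>2:o.append(p[s][r[s].argmax()])
    print(n,'collar',circ(np.array(o)))
    # flange
    m=(Z>74)&(Z<87)&(d<55);p=W[m][:,:2];a=np.degrees(np.arctan2(p[:,1]-111.5,p[:,0]-495.5));r=np.hypot(*(p-[495.5,111.5]).T);o=[];i=[]
    for k in range(-180,180,12):
        s=(a>=k)&(a<k+12)
        if s.sum()>2:o.append(p[s][r[s].argmax()]);i.append(p[s][r[s].argmin()])
    print(' flange',circ(np.array(o)),'bore',circ(np.array(i)),cv2.fitEllipse(np.array(i,np.float32)))
    m=(Z>6.5)&(Z<17)&(d<102);q=m.astype(np.uint8)
    p=W[m][:,:2]; print(' plate',cv2.minAreaRect(p.astype(np.float32)))
    m=(Z>15)&(W[...,0]<432)&(d<100);p=W[m];print(' knob',p.min(0),p.max(0),np.median(p,0))
c=np.load("top.npz");im=c["color"][:,:,::-1]
cv2.imwrite("pics/crop.png",cv2.resize(im[225:315,205:295],(600,600),interpolation=cv2.INTER_CUBIC))
E
```

```text
top collar (array([499.89545814, 113.40329179]), np.float64(59.306556545350944))
 flange (array([495.54334432, 111.23988582]), np.float64(47.74588615905686)) bore (array([495.55881729, 111.08554655]), np.float64(31.028480875277637)) ((495.5114440917969, 111.05365753173828), (58.36366653442383, 66.2596664428711), 117.34954071044922)
 plate ((499.80291748046875, 116.18016052246094), (149.83847045898438, 139.6824951171875), 3.112783193588257)
 knob [405.83048709  53.06818102  15.11760683] [431.97685093 169.10187953  44.3194491 ] [418.18030438 109.36943428  36.51733533]
side collar (array([501.85389433, 111.6760039 ]), np.float64(59.32425272278058))
 flange (array([497.24678193, 109.34931517]), np.float64(47.5111428324244)) bore (array([496.64173437, 109.24981505]), np.float64(31.346030274912827)) ((496.53778076171875, 109.27685546875), (57.49867248535156, 69.74756622314453), 116.21626281738281)
 plate ((496.02569580078125, 110.19978332519531), (162.01141357421875, 132.94749450683594), 2.7556283473968506)
 knob [408.4650837   94.20022605  15.17351256] [431.52124014 169.37374634  41.7089476 ] [419.10474504 100.95645646  31.63758275]
```

View pics/crop.png

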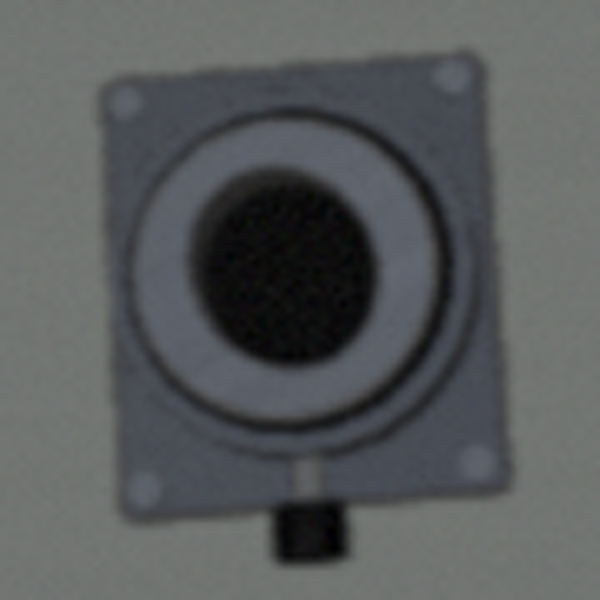

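The crop shows the ferrule as a clean circle, with the bore at about (290,268) and the knob at (310,530). Working numbers:
- Tool at about (557, -296.5).
- Clamp centre at about (500.5, 112.5), yaw about +3°.
- Bore centre at about (496, 110), with the 66 mm axis along 27°.

First I'll turn to yaw 90°, so that tool x = +Y and tool y = +X.

Call:
send_rows(steps=[[[0,0,0,0.111,1],[0,0,0,0.111,1],[0,0,0,0.111,1],[0,0,0,0.111,1],[0,0,0,0.111,1],[0,0,0,0.111,1],[0,0,0,0.111,1],[0,0,0,0.111,1],[0,0,0,0.111,1],[0,0,0,0.11,1],[-0.5,0.25,0,0,1],[-1,0.45,0,0,1],[-1,0.45,0,0,1],[-1,0.45,0,0,1],[-1,0.45,0,0,1],[-1,0.45,0,0,1],[-1,0.45,0,0,1],[-1,0.45,0,0,1],[-1,0.45,0,0,1],[-1,0.45,0,0,1]]], force=120)

```text
clock: 1.77
tool_pos: [338.2, 195.0, 404.5]
orientation: [-3.141, 0.0, 1.571]
contact_force: [0.2, 0.0, 0.1]
grip_width: 85.2
gripper_force: 0.0
```

Call:
send_rows(steps=[[[-0.96,0.43,0,0,1],[-0.96,0.43,0,0,1],[-0.96,0.43,0,0,1],[-0.96,0.43,0,0,1],[-0.96,0.43,0,0,1],[-0.96,0.43,0,0,1],[-0.96,0.43,0,0,1],[-0.96,0.43,0,0,1],[-0.96,0.43,0,0,1],[-0.96,0.43,0,0,1],[-0.96,0.43,0,0,1],[-0.96,0.43,0,0,1],[-0.96,0.43,0,0,1],[-0.96,0.43,0,0,1],[-0.96,0.43,0,0,1],[-0.96,0.43,0,0,1],[-0.96,0.4,0,0,1],[-0.05,0,0,0,1]]])

```text
clock: 3.27
tool_pos: [556.9, -298.9, 401.6]
orientation: [-3.138, -0.001, 1.567]
contact_force: [-0.5, -0.5, -0.1]
grip_width: 85.3
gripper_force: 0.0
```

```bash
python3 - <<'E'
from cell import *
from h import *
c=read_camera("wrist");W=cloud(c);print(get_state()["tool_pos"])
Z=W[...,2];m=(Z>120)&(Z<165)&(abs(W[...,0]-557)<25)&(abs(W[...,1]+296.5)<25)
p=W[m];t=p[p[:,2]>153];print(len(p),len(t),t[:,2].mean(),cv2.minEnclosingCircle(t[:,:2].astype(np.float32)))
m=(Z>70)&(Z<79)&(abs(W[...,0]-557)<60)&(abs(W[...,1]+296.5)<60);print(m.sum(),cv2.minAreaRect(W[m][:,:2].astype(np.float32)))
cv2.imwrite("pics/w1.png",c["color"][:,:,::-1])
E
```

```text
[ 556.59036323 -297.21188611  402.14945913]
1477 1155 158.5797387071005 ((558.9345703125, -296.6355285644531), 12.097000122070312)
3948 ((558.9813842773438, -297.21759033203125), (64.1490249633789, 64.393310546875), 25.490406036376953)
```

View pics/w1.png

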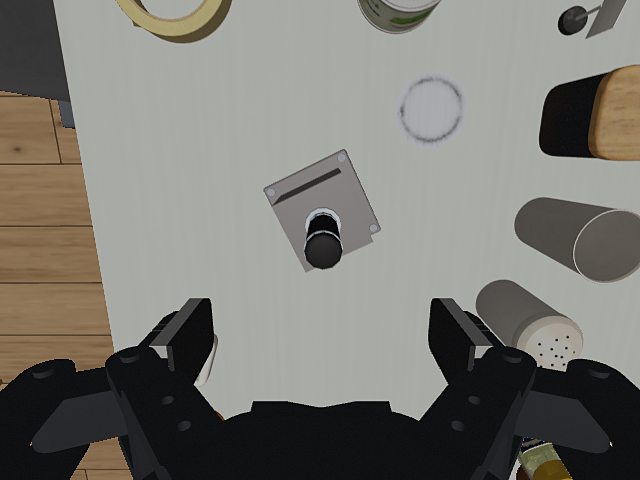

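The wrist view shows the black handle at (323,250), midway between the fingers, with the stand clear. I'll descend to TCP z of about 268 and close.

Call:
send_rows(steps=[[[0,0.045,0.3,0,1],[0,0,0.7,0,1],[0,0,0.9,0,1],[0,0,0.9,0,1],[0,0,0.8,0,1],[0,0,0.5,0,1],[0,0,0.3,0,1],[0,0,0.05,0,1],[0,0,0,0,1],[0,0,0,0,0],[0,0,0,0,0],[0,0,0,0,0],[0,0,0,0,0],[0,0,0,0,0],[0,0,0,0,0],[0,0,0,0,0],[0,0,0,0,0],[0,0,0,0,0],[0,0,0,0,0]]], force=120)

```text
clock: 4.9
tool_pos: [557.8, -294.8, 271.9]
orientation: [3.14, 0.001, 1.57]
contact_force: [-0.5, -0.1, 6.3]
grip_width: 21.6
gripper_force: 117.3
```

```bash
cat > s.py <<'E'
from cell import *
import numpy as np
np.set_printoptions(suppress=True,precision=2)
s=get_state()
for k in ["clock","tool_pos","orientation","contact_force","ft_torque","grip_width","gripper_force"]:print(k,s[k])
E
python3 s.py
```

```text
clock 4.9
tool_pos [ 557.76 -294.78  271.95]
orientation [3.14 0.   1.57]
contact_force [-0.5  -0.14  6.34]
ft_torque [-0.02  0.08 -0.07]
grip_width 21.606022459765747
gripper_force 117.30207681655884
```

Call:
send_rows(steps=[[[0,0,-0.1,0,0],[0,0,-0.3,0,0],[0,0,-0.6,0,0],[0,0,-0.9,0,0],[0,0,-0.9,0,0],[0,0,-0.9,0,0],[0,0,-0.9,0,0],[0,0,-0.4,0,0],[0,0,-0.1,0,0],[0,0,0,0,0],[0,0,0,0,0],[0,0,0,0,0]]])

```text
clock: 5.9
tool_pos: [557.7, -294.7, 421.5]
orientation: [-3.138, -0.002, 1.57]
contact_force: [0.9, -0.1, -0.8]
grip_width: 22.0
gripper_force: 117.4
```

```bash
python3 s.py; python3 - <<'E'
from cell import *
from h import *
W=None
for n in["side","top"]:
    c=read_camera(n);W=cloud(c)
    m=(abs(W[...,0]-558)<40)&(abs(W[...,1]+296)<40)&(W[...,2]>84)&(W[...,2]<220)
    v,u=np.where(m);p=W[m]
    for z in range(85,220,8):
        q=p[(p[:,2]>=z)&(p[:,2]<z+8)]
        if len(q):print(n,z,len(q),q.mean(0).round(1),q.min(0).round(1)[:2],q.max(0).round(1)[:2])
    if n=="side": cv2.imwrite("pics/s2.png",cv2.resize(c["color"][180:380,250:450,::-1],(600,600)))
E
```

```text
clock 5.9
tool_pos [ 557.72 -294.75  421.48]
orientation [-3.14 -0.    1.57]
contact_force [ 0.93 -0.1  -0.83]
ft_torque [ 0.02 -0.02 -0.01]
grip_width 21.966161704207465
gripper_force 117.43512868881226
side 157 13 [ 556.9 -298.8  162.9] [ 553.2 -300.9] [ 560.7 -296.2]
side 165 30 [ 557.  -300.4  169.2] [ 551.5 -303.7] [ 563.7 -296.8]
side 173 52 [ 557.5 -297.9  175.7] [ 550.2 -304.7] [ 565.4 -291.1]
side 181 23 [ 557.9 -297.5  185.1] [ 554.7 -299.5] [ 560.9 -295.4]
side 189 25 [ 557.9 -297.7  193.1] [ 554.7 -299.9] [ 561.  -294.1]
side 197 23 [ 557.5 -297.6  201.1] [ 554.8 -301.1] [ 560.9 -294.8]
side 205 24 [ 558.  -297.8  209. ] [ 554.8 -300.6] [ 560.9 -295.1]
side 213 21 [ 557.7 -298.   216.6] [ 554.8 -300. ] [ 560.8 -295.7]
```

View pics/s2.png

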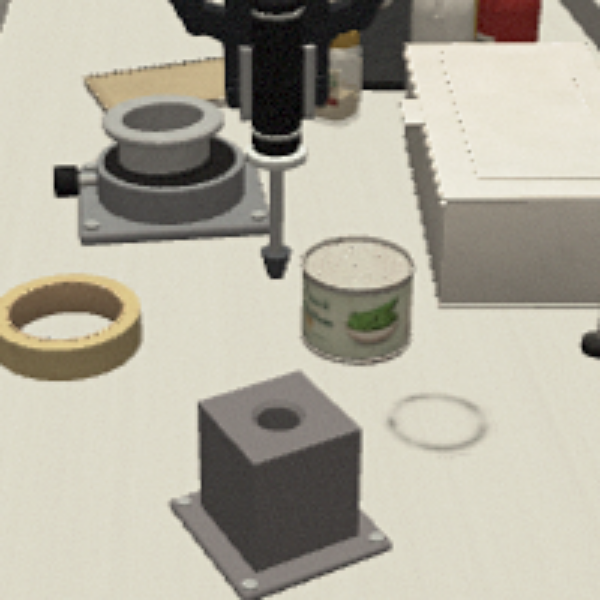

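The tool is held upright: tip at z ≈ 160, on the TCP axis, so tip z = TCP z − 261. Next I'll go over the bore.

Call:
send_rows(steps=[[[0.4,-0.06,0,0,0],[0.8,-0.12,0,0,0],[0.98,-0.15,0,0,0],[0.98,-0.15,0,0,0],[0.98,-0.15,0,0,0],[0.98,-0.15,0,0,0],[0.98,-0.15,0,0,0],[0.98,-0.15,0,0,0],[0.98,-0.15,0,0,0],[0.98,-0.15,0,0,0],[0.98,-0.15,0,0,0],[0.98,-0.15,0,0,0],[0.98,-0.15,0,0,0],[0.98,-0.15,0,0,0],[0.9,-0.14,0,0,0],[0.6,-0.09,0,0,0],[0,0,0,0,0],[0,0,0,0,0],[0,0,0,0,0]]])

```text
clock: 7.58
tool_pos: [491.6, 138.7, 423.7]
orientation: [-3.141, 0.0, 1.57]
contact_force: [-0.1, -0.6, -0.9]
grip_width: 21.9
gripper_force: 117.6
```

```bash
python3 s.py; python3 - <<'E'
from cell import *
from h import *
for n in["top","side","wrist"]:
    c=read_camera(n);W=cloud(c);Z=W[...,2]
    d=np.hypot(W[...,0]-496,W[...,1]-110.5)
    m=(Z>74)&(Z<87)&(d<55);p=W[m][:,:2];print(n,len(p))
    if n!="top":
        q=W[(Z>100)&(Z<225)&(d<45)]
        for z in (140,150,160,170,180,190,200,210):
            t=q[(q[:,2]>z)&(q[:,2]<z+10)]
            if len(t):print(z,len(t),t.mean(0).round(1))
    a=np.degrees(np.arctan2(p[:,1]-110.5,p[:,0]-496));r=np.hypot(*(p-[496,110.5]).T);o=[];i=[]
    for k in range(-180,180,10):
        s=(a>=k)&(a<k+10)
        if s.sum()>2:o.append(p[s][r[s].argmax()]);i.append(p[s][r[s].argmin()])
    if len(o)>8:print(circ(np.array(o)),cv2.fitEllipse(np.array(i,np.float32)))
E
```

```text
clock 7.5833
tool_pos [491.58 138.7  423.74]
orientation [-3.14  0.    1.57]
contact_force [-0.09 -0.64 -0.85]
ft_torque [ 0.01 -0.03  0.04]
grip_width 21.87589685409157
gripper_force 117.56375312805176
top 576
(array([495.31561987, 109.08035968]), np.float64(46.15208403489048)) ((495.4920959472656, 110.71469116210938), (58.12397384643555, 65.81385040283203), 115.81389617919922)
side 426
160 9 [492.1 133.3 166.7]
170 27 [492.3 134.7 174.9]
180 12 [491.6 135.3 185. ]
190 13 [491.8 135.  195.1]
200 13 [492.4 134.6 205.3]
210 10 [493.5 133.9 215.1]
(array([497.05025041, 109.48107219]), np.float64(47.35913427531746)) ((496.70672607421875, 109.55204772949219), (59.37299728393555, 67.4862060546875), 105.06958770751953)
wrist 3843
170 253 [492.8 138.6 177.3]
180 54 [492.7 138.7 185.3]
190 15 [492.5 139.2 192.3]
(array([497.25691081, 111.32991146]), np.float64(47.470397394908346)) ((496.5550231933594, 106.78800201416016), (61.03298568725586, 72.40921783447266), 148.54798889160156)
```

I mis-summed the rows and overshot 28 mm in y, in free air. I'll correct that and lower into the bore centre at about (496.5, 110.4).

Call:
send_rows(steps=[[[-0.3,0.05,0,0,0],[-0.4,0.06,0,0,0],[-0.24,0.05,0,0,0],[0,0,0,0,0],[0,0,0.3,0,0],[0,0,0.6,0,0],[0,0,0.6,0,0],[0,0,0.6,0,0],[0,0,0.5,0,0],[0,0,0.3,0,0],[0,0,0.12,0,0],[0,0,0,0,0],[0,0,0,0,0],[0,0,0,0,0],[0,0,0,0,0],[0,0,0,0,0]]])

```text
clock: 9.07
tool_pos: [496.4, 111.0, 334.4]
orientation: [3.14, -0.0, 1.57]
contact_force: [0.5, -0.1, 0.1]
grip_width: 21.8
gripper_force: 117.6
```

```bash
python3 s.py
```

```text
clock 9.0667
tool_pos [496.38 110.98 334.36]
orientation [ 3.14 -0.    1.57]
contact_force [ 0.46 -0.11  0.06]
ft_torque [-0.06 -0.01  0.02]
grip_width 21.835045216835493
gripper_force 117.55208373069763
```

Call:
send_rows(steps=[[[0,-0.2,0,0,0],[0,-0.2,0,0,0],[0,-0.2,0,0,0],[0,-0.15,0,0,0],[0,-0.07,0,0,0],[0,-0.03,0,0,0],[0,-0.02,0,0,0],[0,0,0,0,0],[0,0,0,0,0]]])

```text
clock: 9.82
tool_pos: [470.3, 110.9, 333.6]
orientation: [3.141, -0.0, 1.57]
contact_force: [0.3, -0.2, -1.3]
grip_width: 21.9
gripper_force: 117.6
```

```bash
python3 s.py
```

```text
clock 9.8167
tool_pos [470.27 110.95 333.62]
orientation [ 3.14 -0.    1.57]
contact_force [ 0.34 -0.15 -1.29]
ft_torque [ 0.02 -0.03 -0.02]
grip_width 21.892614007887815
gripper_force 117.55148649215698
```

No contact yet; the prediction was contact at about 470. I'll creep on.

Call:
send_rows(steps=[[[0,-0.02,0,0,0],[0,-0.02,0,0,0],[0,-0.015,0,0,0],[0,0,0,0,0],[0,0,0,0,0]]])

```text
clock: 10.23
tool_pos: [468.7, 110.9, 333.7]
orientation: [3.141, -0.0, 1.57]
contact_force: [3.1, 0.4, -1.3]
grip_width: 21.8
gripper_force: 117.4
```

```bash
python3 s.py
```

```text
clock 10.2333
tool_pos [468.65 110.95 333.71]
orientation [ 3.14 -0.    1.57]
contact_force [ 3.05  0.39 -1.33]
ft_torque [-0.   -0.56  0.01]
grip_width 21.760731533681604
gripper_force 117.40886092185974
```

```bash
cat > p.py <<'E'
# usage: p.py dphi_deg nrows press
import sys,json,os
from cell import get_state
import numpy as np
from scipy.optimize import least_squares
TH=np.radians(27);a,b=33.,29.;K=np.array([500.7,112.8]);YAW=3.0;BIAS=np.array([.3,-.1])
s=get_state();pos=s["tool_pos"];F=s["contact_force"][:2]-BIAS
def loc(phi,C,ins):
    q=np.asarray(phi)-TH;c,t=np.cos(q),np.sin(q);D=np.sqrt(a*a*c*c+b*b*t*t)
    ex,ey=a*a*c/D-ins*c,b*b*t/D-ins*t
    return np.stack([C[0]+ex*np.cos(TH)-ey*np.sin(TH),C[1]+ex*np.sin(TH)+ey*np.cos(TH)],-1)
rad=lambda z:4+(80-(z-261))*4/14
G=np.radians(np.arange(0,360,.25))
def gap(C,xy,r):   # press depth of tip centre beyond the contact locus, and phi
    L=loc(G,C,r);d=xy-L;N=np.stack([np.cos(G),np.sin(G)],-1)
    k=np.argmin((d**2).sum(1));return d[k]@N[k],G[k]
log=json.load(open("log.json")) if os.path.exists("log.json") else []
log.append([*pos,*F]);json.dump(log,open("log.json","w"))
A=np.array(log)[-8:];f=np.hypot(A[:,3],A[:,4]);A=A[f>1.5];f=f[f>1.5]
C0=np.array([496.1,110.4]);KS=3.0
res=lambda C:np.r_[[gap(C,x[:2],rad(x[2]))[0]-g/KS for x,g in zip(A,f)],(C-C0)*.4]
C=least_squares(res,C0,diff_step=1e-3).x
g,phi=gap(C,pos[:2],rad(pos[2]))
print("t %.2f pos"%s["clock"],pos.round(2),"F",F.round(2),"|F| %.1f fdir %.0f"%(np.hypot(*F),np.degrees(np.arctan2(-F[1],-F[0]))%360),"fz %.1f"%s["contact_force"][2])
ang=lambda p:np.degrees(np.arctan2(p[1]-K[1],p[0]-K[0]))-YAW-180
sec=lambda p:round((ang(p)%360)/45,2)
print("C",C.round(2),"press %.2f phi %.1f"%(g,np.degrees(phi)),"sector",sec(pos),"res",res(C).round(1)[:-2])
d,n,p=float(sys.argv[1]),int(sys.argv[2]),float(sys.argv[3])
ph=phi+np.radians(d)*np.arange(1,n+1)/n
pr=np.linspace(g,p,min(4,n)+1)[1:];pr=np.r_[pr,[p]*(n-len(pr))]
T=np.array([loc(x,C,rad(pos[2])-q) for x,q in zip(ph,pr)])
D=np.diff(np.vstack([pos[:2],T]),axis=0)/30
print("end",T[-1].round(2),"sector",sec(T[-1]))
print(json.dumps([[round(float(y),3),round(float(x),3),0,0,0] for x,y in D]))
E
python3 p.py 14 11 2.0
```

```text
t 10.23 pos [468.65 110.95 333.71] F [2.75 0.49] |F| 2.8 fdir 190 fz -1.3
C [495.53 110.49] press 1.02 phi 171.0 sector 0.01 res [0.1]
end [467.48 105.37] sector 0.21
[[-0.015, -0.01, 0, 0, 0], [-0.016, -0.01, 0, 0, 0], [-0.017, -0.01, 0, 0, 0], [-0.017, -0.01, 0, 0, 0], [-0.018, -0.001, 0, 0, 0], [-0.017, -0.001, 0, 0, 0], [-0.017, -0.0, 0, 0, 0], [-0.017, 0.0, 0, 0, 0], [-0.017, 0.001, 0, 0, 0], [-0.017, 0.001, 0, 0, 0], [-0.017, 0.001, 0, 0, 0]]
```

Call:
send_rows(steps=[[[-0.015,-0.01,0,0,0],[-0.016,-0.01,0,0,0],[-0.017,-0.01,0,0,0],[-0.017,-0.01,0,0,0],[-0.018,-0.001,0,0,0],[-0.017,-0.001,0,0,0],[-0.017,0,0,0,0],[-0.017,0,0,0,0],[-0.017,0.001,0,0,0],[-0.017,0.001,0,0,0],[-0.017,0.001,0,0,0]]])

```text
clock: 11.15
tool_pos: [467.4, 105.5, 333.8]
orientation: [3.141, -0.001, 1.571]
contact_force: [4.6, 3.7, 1.0]
grip_width: 21.7
gripper_force: 117.7
```

```bash
python3 p.py 20 12 2.0
```

```text
t 11.15 pos [467.42 105.46 333.82] F [4.32 3.76] |F| 5.7 fdir 221 fz 1.0
C [495.47 110.42] press 1.96 phi 184.5 sector 0.21 res [0.  0.1]
end [469.27  98.12] sector 0.49
[[-0.021, 0.002, 0, 0, 0], [-0.022, 0.002, 0, 0, 0], [-0.021, 0.003, 0, 0, 0], [-0.021, 0.004, 0, 0, 0], [-0.021, 0.004, 0, 0, 0], [-0.021, 0.005, 0, 0, 0], [-0.02, 0.006, 0, 0, 0], [-0.02, 0.006, 0, 0, 0], [-0.02, 0.007, 0, 0, 0], [-0.02, 0.007, 0, 0, 0], [-0.019, 0.008, 0, 0, 0], [-0.019, 0.008, 0, 0, 0]]
```

Call:
send_rows(steps=[[[-0.021,0.002,0,0,0],[-0.022,0.002,0,0,0],[-0.021,0.003,0,0,0],[-0.021,0.004,0,0,0],[-0.021,0.004,0,0,0],[-0.021,0.005,0,0,0],[-0.02,0.006,0,0,0],[-0.02,0.006,0,0,0],[-0.02,0.007,0,0,0],[-0.02,0.007,0,0,0],[-0.019,0.008,0,0,0],[-0.019,0.008,0,0,0]]])

```text
clock: 12.15
tool_pos: [469.2, 98.4, 333.7]
orientation: [3.141, -0.002, 1.571]
contact_force: [3.1, 4.8, 0.1]
grip_width: 21.7
gripper_force: 117.6
```

```bash
python3 p.py 24 14 2.0
```

```text
t 12.15 pos [469.2   98.37 333.72] F [2.78 4.9 ] |F| 5.6 fdir 240 fz 0.1
C [495.45 110.31] press 1.93 phi 203.5 sector 0.48 res [0. 0. 0.]
end [474.38  91.02] sector 0.81
[[-0.019, 0.008, 0, 0, 0], [-0.019, 0.009, 0, 0, 0], [-0.019, 0.009, 0, 0, 0], [-0.019, 0.01, 0, 0, 0], [-0.018, 0.011, 0, 0, 0], [-0.018, 0.012, 0, 0, 0], [-0.018, 0.012, 0, 0, 0], [-0.017, 0.013, 0, 0, 0], [-0.017, 0.013, 0, 0, 0], [-0.017, 0.014, 0, 0, 0], [-0.016, 0.015, 0, 0, 0], [-0.016, 0.015, 0, 0, 0], [-0.016, 0.016, 0, 0, 0], [-0.015, 0.016, 0, 0, 0]]
```

Call:
send_rows(steps=[[[-0.019,0.008,0,0,0],[-0.019,0.009,0,0,0],[-0.019,0.009,0,0,0],[-0.019,0.01,0,0,0],[-0.018,0.011,0,0,0],[-0.018,0.012,0,0,0],[-0.018,0.012,0,0,0],[-0.017,0.013,0,0,0],[-0.017,0.013,0,0,0],[-0.017,0.014,0,0,0],[-0.016,0.015,0,0,0],[-0.016,0.015,0,0,0],[-0.016,0.016,0,0,0],[-0.015,0.016,0,0,0]]])

```text
clock: 13.32
tool_pos: [474.2, 91.3, 333.5]
orientation: [-3.14, -0.002, 1.571]
contact_force: [2.9, 5.8, 1.3]
grip_width: 21.5
gripper_force: 117.6
```

```bash
python3 p.py 32 18 2.0
```

```text
t 13.32 pos [474.18  91.3  333.52] F [2.61 5.86] |F| 6.4 fdir 246 fz 1.3
C [495.45 110.43] press 2.08 phi 226.8 sector 0.8 res [ 0.   0.   0.1 -0.1]
end [486.42  85.25] sector 1.32
[[-0.014, 0.017, 0, 0, 0], [-0.015, 0.018, 0, 0, 0], [-0.014, 0.019, 0, 0, 0], [-0.014, 0.019, 0, 0, 0], [-0.014, 0.02, 0, 0, 0], [-0.013, 0.02, 0, 0, 0], [-0.013, 0.021, 0, 0, 0], [-0.012, 0.022, 0, 0, 0], [-0.012, 0.022, 0, 0, 0], [-0.011, 0.023, 0, 0, 0], [-0.011, 0.024, 0, 0, 0], [-0.01, 0.024, 0, 0, 0], [-0.01, 0.025, 0, 0, 0], [-0.009, 0.026, 0, 0, 0], [-0.008, 0.026, 0, 0, 0], [-0.008, 0.027, 0, 0, 0], [-0.007, 0.027, 0, 0, 0], [-0.006, 0.028, 0, 0, 0]]
```

Call:
send_rows(steps=[[[-0.014,0.017,0,0,0],[-0.015,0.018,0,0,0],[-0.014,0.019,0,0,0],[-0.014,0.019,0,0,0],[-0.014,0.02,0,0,0],[-0.013,0.02,0,0,0],[-0.013,0.021,0,0,0],[-0.012,0.022,0,0,0],[-0.012,0.022,0,0,0],[-0.011,0.023,0,0,0],[-0.011,0.024,0,0,0],[-0.01,0.024,0,0,0],[-0.01,0.025,0,0,0],[-0.009,0.026,0,0,0],[-0.008,0.026,0,0,0],[-0.008,0.027,0,0,0],[-0.007,0.027,0,0,0],[-0.006,0.028,0,0,0]]])

```text
clock: 14.82
tool_pos: [486.0, 85.4, 332.9]
orientation: [-3.137, -0.002, 1.571]
contact_force: [-1.1, 6.4, 0.6]
grip_width: 21.6
gripper_force: 117.7
```

```bash
python3 p.py 32 18 2.0
```

```text
t 14.82 pos [486.    85.39 332.92] F [-1.37  6.51] |F| 6.7 fdir 282 fz 0.6
C [495.44 110.49] press 2.18 phi 257.8 sector 1.31 res [ 0.   0.   0.1 -0.  -0. ]
end [502.8   86.82] sector 2.04
[[-0.004, 0.027, 0, 0, 0], [-0.003, 0.029, 0, 0, 0], [-0.003, 0.029, 0, 0, 0], [-0.002, 0.03, 0, 0, 0], [-0.002, 0.03, 0, 0, 0], [-0.001, 0.031, 0, 0, 0], [-0.0, 0.031, 0, 0, 0], [0.001, 0.031, 0, 0, 0], [0.002, 0.032, 0, 0, 0], [0.003, 0.032, 0, 0, 0], [0.004, 0.032, 0, 0, 0], [0.005, 0.032, 0, 0, 0], [0.006, 0.032, 0, 0, 0], [0.007, 0.033, 0, 0, 0], [0.008, 0.033, 0, 0, 0], [0.009, 0.032, 0, 0, 0], [0.01, 0.032, 0, 0, 0], [0.011, 0.032, 0, 0, 0]]
```

Call:
send_rows(steps=[[[-0.004,0.027,0,0,0],[-0.003,0.029,0,0,0],[-0.003,0.029,0,0,0],[-0.002,0.03,0,0,0],[-0.002,0.03,0,0,0],[-0.001,0.031,0,0,0],[0,0.031,0,0,0],[0.001,0.031,0,0,0],[0.002,0.032,0,0,0],[0.003,0.032,0,0,0],[0.004,0.032,0,0,0],[0.005,0.032,0,0,0],[0.006,0.032,0,0,0],[0.007,0.033,0,0,0],[0.008,0.033,0,0,0],[0.009,0.032,0,0,0],[0.01,0.032,0,0,0],[0.011,0.032,0,0,0]]])

```text
clock: 16.32
tool_pos: [502.5, 86.6, 332.3]
orientation: [-3.135, -0.001, 1.571]
contact_force: [-3.5, 2.8, 0.0]
grip_width: 21.8
gripper_force: 117.8
```

```bash
python3 p.py 32 18 2.0
```

```text
t 16.32 pos [502.52  86.64 332.34] F [-3.84  2.93] |F| 4.8 fdir 323 fz 0.0
C [495.55 110.24] press 1.98 phi 289.2 sector 2.02 res [ 0.1  0.1  0.1 -0.1 -0.3  0.4]
end [517.19  96.88] sector 2.96
[[0.012, 0.034, 0, 0, 0], [0.013, 0.032, 0, 0, 0], [0.014, 0.031, 0, 0, 0], [0.015, 0.031, 0, 0, 0], [0.016, 0.03, 0, 0, 0], [0.017, 0.03, 0, 0, 0], [0.017, 0.029, 0, 0, 0], [0.018, 0.029, 0, 0, 0], [0.019, 0.028, 0, 0, 0], [0.02, 0.027, 0, 0, 0], [0.021, 0.027, 0, 0, 0], [0.021, 0.026, 0, 0, 0], [0.022, 0.025, 0, 0, 0], [0.023, 0.024, 0, 0, 0], [0.023, 0.023, 0, 0, 0], [0.024, 0.022, 0, 0, 0], [0.024, 0.021, 0, 0, 0], [0.024, 0.02, 0, 0, 0]]
```

Call:
send_rows(steps=[[[0.008,0.035,0,0,0],[0.009,0.034,0,0,0],[0.01,0.033,0,0,0],[0.011,0.033,0,0,0],[0.016,0.03,0,0,0],[0.017,0.03,0,0,0],[0.017,0.029,0,0,0],[0.018,0.029,0,0,0],[0.019,0.028,0,0,0],[0.02,0.027,0,0,0]]])

```text
clock: 17.15
tool_pos: [511.6, 90.8, 332.1]
orientation: [-3.134, -0.0, 1.571]
contact_force: [-4.9, 3.0, 0.7]
grip_width: 21.9
gripper_force: 117.8
```

```bash
python3 p.py 26 14 2.4
```

```text
t 17.15 pos [511.64  90.82 332.11] F [-5.21  3.11] |F| 6.1 fdir 329 fz 0.7
C [495.64 110.09] press 2.44 phi 306.5 sector 2.52 res [ 0.3  0.2  0.1 -0.2 -0.4  0.2  0.4]
end [520.72 101.39] sector 3.27
[[0.022, 0.028, 0, 0, 0], [0.023, 0.027, 0, 0, 0], [0.023, 0.026, 0, 0, 0], [0.024, 0.025, 0, 0, 0], [0.024, 0.024, 0, 0, 0], [0.025, 0.023, 0, 0, 0], [0.025, 0.022, 0, 0, 0], [0.026, 0.021, 0, 0, 0], [0.026, 0.02, 0, 0, 0], [0.026, 0.019, 0, 0, 0], [0.027, 0.018, 0, 0, 0], [0.027, 0.017, 0, 0, 0], [0.027, 0.016, 0, 0, 0], [0.027, 0.015, 0, 0, 0]]
```

Call:
send_rows(steps=[[[0.022,0.028,0,0,0],[0.023,0.027,0,0,0],[0.023,0.026,0,0,0],[0.024,0.025,0,0,0],[0.024,0.024,0,0,0],[0.025,0.023,0,0,0],[0.025,0.022,0,0,0],[0.026,0.021,0,0,0],[0.026,0.02,0,0,0],[0.026,0.019,0,0,0],[0.027,0.018,0,0,0],[0.027,0.017,0,0,0]]])

```text
clock: 18.15
tool_pos: [520.1, 99.5, 332.5]
orientation: [-3.136, 0.001, 1.57]
contact_force: [-5.1, 0.3, 0.1]
grip_width: 21.4
gripper_force: 117.8
```

```bash
python3 p.py 28 15 2.4
```

```text
t 18.15 pos [520.13  99.45 332.53] F [-5.37  0.37] |F| 5.4 fdir 356 fz 0.1
C [495.8  109.97] press 2.52 phi 328.8 sector 3.17 res [ 0.4  0.4  0.2 -0.2 -0.5  0.   0.2  0.7]
end [523.96 111.75] sector 3.88
[[0.029, 0.016, 0, 0, 0], [0.028, 0.014, 0, 0, 0], [0.028, 0.013, 0, 0, 0], [0.028, 0.012, 0, 0, 0], [0.028, 0.012, 0, 0, 0], [0.028, 0.011, 0, 0, 0], [0.027, 0.01, 0, 0, 0], [0.027, 0.008, 0, 0, 0], [0.027, 0.007, 0, 0, 0], [0.027, 0.007, 0, 0, 0], [0.027, 0.006, 0, 0, 0], [0.027, 0.005, 0, 0, 0], [0.026, 0.004, 0, 0, 0], [0.026, 0.003, 0, 0, 0], [0.026, 0.002, 0, 0, 0]]
```

Call:
send_rows(steps=[[[0.027,0.019,0,0,0],[0.026,0.017,0,0,0],[0.026,0.016,0,0,0],[0.027,0.014,0,0,0],[0.028,0.013,0,0,0],[0.028,0.011,0,0,0],[0.027,0.01,0,0,0],[0.027,0.008,0,0,0],[0.027,0.007,0,0,0],[0.027,0.007,0,0,0],[0.027,0.006,0,0,0],[0.027,0.005,0,0,0]]])

```text
clock: 19.15
tool_pos: [524.5, 109.0, 333.0]
orientation: [-3.139, 0.001, 1.57]
contact_force: [-4.4, -0.6, 0.5]
grip_width: 21.5
gripper_force: 117.8
```

```bash
python3 p.py 28 15 2.5
```

```text
t 19.15 pos [524.45 109.03 332.98] F [-4.68 -0.46] |F| 4.7 fdir 6 fz 0.5
C [496.21 109.91] press 2.65 phi 350.5 sector 3.73 res [ 0.7  0.6  0.1 -0.4 -0.2 -0.1  0.3  1.1]
end [523.48 120.2 ] sector 4.33
[[0.026, 0.003, 0, 0, 0], [0.027, 0.002, 0, 0, 0], [0.026, 0.001, 0, 0, 0], [0.026, 0.0, 0, 0, 0], [0.026, 0.0, 0, 0, 0], [0.026, -0.0, 0, 0, 0], [0.025, -0.001, 0, 0, 0], [0.025, -0.002, 0, 0, 0], [0.025, -0.003, 0, 0, 0], [0.024, -0.004, 0, 0, 0], [0.024, -0.004, 0, 0, 0], [0.024, -0.005, 0, 0, 0], [0.023, -0.006, 0, 0, 0], [0.023, -0.006, 0, 0, 0], [0.023, -0.007, 0, 0, 0]]
```

Call:
send_rows(steps=[[[0.026,0.008,0,0,0],[0.027,0.007,0,0,0],[0.026,0.006,0,0,0],[0.026,0.005,0,0,0],[0.026,0.002,0,0,0],[0.026,0.001,0,0,0],[0.025,-0.001,0,0,0],[0.025,-0.002,0,0,0],[0.025,-0.003,0,0,0],[0.024,-0.004,0,0,0],[0.024,-0.004,0,0,0]]])

```text
clock: 20.07
tool_pos: [525.2, 117.5, 333.4]
orientation: [-3.141, 0.001, 1.57]
contact_force: [-4.5, -2.5, -0.8]
grip_width: 22.1
gripper_force: 117.8
```

```bash
python3 p.py 30 16 2.8
```

```text
t 20.07 pos [525.16 117.55 333.43] F [-4.8  -2.39] |F| 5.4 fdir 26 fz -0.8
C [496.69 110.02] press 2.84 phi 11.0 sector 4.18 res [ 1.1  0.5 -0.2 -0.2 -0.3 -0.   0.6  1. ]
end [520.06 127.98] sector 4.78
[[0.026, -0.006, 0, 0, 0], [0.024, -0.006, 0, 0, 0], [0.024, -0.007, 0, 0, 0], [0.023, -0.008, 0, 0, 0], [0.023, -0.008, 0, 0, 0], [0.023, -0.009, 0, 0, 0], [0.022, -0.01, 0, 0, 0], [0.022, -0.01, 0, 0, 0], [0.022, -0.011, 0, 0, 0], [0.021, -0.012, 0, 0, 0], [0.021, -0.012, 0, 0, 0], [0.02, -0.013, 0, 0, 0], [0.02, -0.014, 0, 0, 0], [0.02, -0.014, 0, 0, 0], [0.019, -0.015, 0, 0, 0], [0.019, -0.016, 0, 0, 0]]
```

Call:
send_rows(steps=[[[0.026,-0.005,0,0,0],[0.024,-0.005,0,0,0],[0.024,-0.006,0,0,0],[0.023,-0.007,0,0,0],[0.023,-0.008,0,0,0],[0.023,-0.009,0,0,0],[0.022,-0.01,0,0,0],[0.022,-0.01,0,0,0],[0.022,-0.011,0,0,0],[0.021,-0.012,0,0,0],[0.021,-0.012,0,0,0],[0.02,-0.013,0,0,0],[0.02,-0.014,0,0,0]]])

```text
clock: 21.15
tool_pos: [521.6, 126.5, 333.7]
orientation: [3.141, -0.0, 1.571]
contact_force: [-1.8, -1.9, -0.5]
grip_width: 21.5
gripper_force: 117.8
```

```bash
python3 p.py 30 16 2.6
```

```text
t 21.15 pos [521.61 126.47 333.7 ] F [-2.09 -1.78] |F| 2.7 fdir 40 fz -0.5
C [497.3  110.43] press 2.27 phi 35.5 sector 4.67 res [ 1.2  0.4  0.  -0.3 -0.3  0.1  0.4  1.4]
end [512.41 134.34] sector 5.3
[[0.02, -0.011, 0, 0, 0], [0.021, -0.013, 0, 0, 0], [0.02, -0.014, 0, 0, 0], [0.02, -0.014, 0, 0, 0], [0.018, -0.017, 0, 0, 0], [0.017, -0.018, 0, 0, 0], [0.017, -0.019, 0, 0, 0], [0.017, -0.019, 0, 0, 0], [0.016, -0.02, 0, 0, 0], [0.016, -0.021, 0, 0, 0], [0.015, -0.022, 0, 0, 0], [0.014, -0.022, 0, 0, 0], [0.014, -0.023, 0, 0, 0], [0.013, -0.024, 0, 0, 0], [0.013, -0.024, 0, 0, 0], [0.012, -0.025, 0, 0, 0]]
```

Call:
send_rows(steps=[[[0.026,-0.005,0,0,0],[0.027,-0.006,0,0,0],[0.026,-0.007,0,0,0],[0.025,-0.009,0,0,0],[0.018,-0.017,0,0,0],[0.017,-0.018,0,0,0],[0.017,-0.019,0,0,0]]])

```text
clock: 21.73
tool_pos: [519.1, 131.1, 333.6]
orientation: [3.141, -0.0, 1.57]
contact_force: [-1.3, -3.4, -0.7]
grip_width: 21.8
gripper_force: 117.8
```

```bash
python3 p.py 28 15 3
```

```text
t 21.73 pos [519.13 131.06 333.64] F [-1.62 -3.31] |F| 3.7 fdir 64 fz -0.7
C [497.85 111.07] press 2.68 phi 48.2 sector 4.93 res [ 1.1  0.5 -0.  -0.4 -0.3 -0.3  0.5  1.5]
end [508.3 137. ] sector 5.55
[[0.018, -0.017, 0, 0, 0], [0.018, -0.018, 0, 0, 0], [0.018, -0.019, 0, 0, 0], [0.017, -0.02, 0, 0, 0], [0.015, -0.022, 0, 0, 0], [0.014, -0.023, 0, 0, 0], [0.014, -0.024, 0, 0, 0], [0.013, -0.025, 0, 0, 0], [0.012, -0.025, 0, 0, 0], [0.012, -0.026, 0, 0, 0], [0.011, -0.027, 0, 0, 0], [0.01, -0.027, 0, 0, 0], [0.009, -0.028, 0, 0, 0], [0.009, -0.029, 0, 0, 0], [0.008, -0.03, 0, 0, 0]]
```

Call:
send_rows(steps=[[[0.022,-0.014,0,0,0],[0.022,-0.015,0,0,0],[0.022,-0.016,0,0,0],[0.02,-0.018,0,0,0],[0.015,-0.022,0,0,0],[0.014,-0.023,0,0,0],[0.014,-0.024,0,0,0],[0.013,-0.025,0,0,0]]])

```text
clock: 22.4
tool_pos: [514.4, 135.3, 333.7]
orientation: [3.141, -0.0, 1.57]
contact_force: [-0.1, -3.7, -0.4]
grip_width: 21.8
gripper_force: 117.8
```

```bash
python3 p.py 28 14 3
```

```text
t 22.40 pos [514.43 135.34 333.68] F [-0.4  -3.64] |F| 3.7 fdir 84 fz -0.4
C [498.15 111.88] press 2.71 phi 62.8 sector 5.24 res [ 1.2  0.5 -0.2 -0.4 -0.7 -0.2  0.7  1.5]
end [501.1  138.65] sector 5.91
[[0.016, -0.026, 0, 0, 0], [0.015, -0.027, 0, 0, 0], [0.014, -0.028, 0, 0, 0], [0.013, -0.029, 0, 0, 0], [0.01, -0.03, 0, 0, 0], [0.009, -0.031, 0, 0, 0], [0.008, -0.032, 0, 0, 0], [0.007, -0.033, 0, 0, 0], [0.006, -0.033, 0, 0, 0], [0.005, -0.034, 0, 0, 0], [0.004, -0.035, 0, 0, 0], [0.003, -0.035, 0, 0, 0], [0.001, -0.036, 0, 0, 0], [0.0, -0.036, 0, 0, 0]]
```

Call:
send_rows(steps=[[[0.022,-0.024,0,0,0],[0.021,-0.024,0,0,0],[0.019,-0.026,0,0,0],[0.014,-0.028,0,0,0],[0.011,-0.03,0,0,0],[0.009,-0.031,0,0,0],[0.008,-0.032,0,0,0]]])

```text
clock: 22.98
tool_pos: [508.6, 138.4, 333.7]
orientation: [3.141, -0.0, 1.57]
contact_force: [0.1, -4.2, -0.0]
grip_width: 21.8
gripper_force: 117.8
```

```bash
python3 p.py 28 14 3
```

```text
t 22.98 pos [508.56 138.44 333.7 ] F [-0.18 -4.11] |F| 4.1 fdir 88 fz -0.0
C [498.11 112.74] press 2.76 phi 76.2 sector 5.55 res [ 1.3  0.4 -0.1 -0.7 -0.6  0.1  0.7  1.4]
end [493.45 138.51] sector 6.28
[[0.01, -0.034, 0, 0, 0], [0.008, -0.033, 0, 0, 0], [0.007, -0.033, 0, 0, 0], [0.006, -0.034, 0, 0, 0], [0.003, -0.035, 0, 0, 0], [0.002, -0.036, 0, 0, 0], [0.0, -0.036, 0, 0, 0], [-0.001, -0.037, 0, 0, 0], [-0.002, -0.037, 0, 0, 0], [-0.003, -0.037, 0, 0, 0], [-0.005, -0.038, 0, 0, 0], [-0.006, -0.038, 0, 0, 0], [-0.008, -0.038, 0, 0, 0], [-0.009, -0.038, 0, 0, 0]]
```

Call:
send_rows(steps=[[[0.016,-0.033,0,0,0],[0.014,-0.033,0,0,0],[0.012,-0.033,0,0,0],[0.009,-0.034,0,0,0],[0.005,-0.035,0,0,0],[0.003,-0.036,0,0,0],[0.001,-0.036,0,0,0]]])

```text
clock: 23.57
tool_pos: [501.4, 140.2, 333.8]
orientation: [3.14, -0.0, 1.57]
contact_force: [3.2, -4.2, -0.6]
grip_width: 21.6
gripper_force: 117.9
```

```bash
python3 p.py 28 14 3
```

```text
t 23.57 pos [501.43 140.2  333.82] F [ 2.86 -4.09] |F| 5.0 fdir 125 fz -0.6
C [497.79 113.57] press 2.82 phi 89.5 sector 5.9 res [ 1.2  0.4 -0.4 -0.7 -0.3  0.2  0.7  1.2]
end [485.74 136.55] sector 6.65
[[0.001, -0.037, 0, 0, 0], [-0.0, -0.037, 0, 0, 0], [-0.001, -0.037, 0, 0, 0], [-0.003, -0.038, 0, 0, 0], [-0.006, -0.038, 0, 0, 0], [-0.007, -0.038, 0, 0, 0], [-0.008, -0.038, 0, 0, 0], [-0.01, -0.038, 0, 0, 0], [-0.011, -0.038, 0, 0, 0], [-0.013, -0.038, 0, 0, 0], [-0.014, -0.037, 0, 0, 0], [-0.015, -0.037, 0, 0, 0], [-0.017, -0.036, 0, 0, 0], [-0.018, -0.036, 0, 0, 0]]
```

Call:
send_rows(steps=[[[0.004,-0.036,0,0,0],[0.003,-0.036,0,0,0],[0.001,-0.036,0,0,0],[-0.001,-0.036,0,0,0],[-0.004,-0.036,0,0,0],[-0.006,-0.036,0,0,0],[-0.007,-0.036,0,0,0],[-0.009,-0.036,0,0,0]]])

```text
clock: 24.23
tool_pos: [492.9, 139.7, 334.1]
orientation: [3.139, -0.0, 1.57]
contact_force: [3.1, -3.6, 0.6]
grip_width: 21.8
gripper_force: 117.9
```

```bash
python3 p.py 28 14 3
```

```text
t 24.23 pos [492.94 139.69 334.08] F [ 2.84 -3.47] |F| 4.5 fdir 129 fz 0.6
C [497.23 114.26] press 2.48 phi 103.8 sector 6.29 res [ 1.2  0.1 -0.6 -0.3 -0.1  0.2  0.5  1. ]
end [478.16 132.49] sector 7.02
[[-0.006, -0.038, 0, 0, 0], [-0.007, -0.039, 0, 0, 0], [-0.009, -0.039, 0, 0, 0], [-0.01, -0.039, 0, 0, 0], [-0.016, -0.037, 0, 0, 0], [-0.017, -0.037, 0, 0, 0], [-0.018, -0.036, 0, 0, 0], [-0.019, -0.035, 0, 0, 0], [-0.021, -0.034, 0, 0, 0], [-0.022, -0.034, 0, 0, 0], [-0.023, -0.033, 0, 0, 0], [-0.024, -0.032, 0, 0, 0], [-0.025, -0.031, 0, 0, 0], [-0.026, -0.03, 0, 0, 0]]
```

Call:
send_rows(steps=[[[-0.003,-0.039,0,0,0],[-0.004,-0.04,0,0,0],[-0.006,-0.04,0,0,0],[-0.009,-0.039,0,0,0],[-0.014,-0.037,0,0,0],[-0.017,-0.037,0,0,0],[-0.018,-0.036,0,0,0],[-0.019,-0.035,0,0,0]]])

```text
clock: 24.9
tool_pos: [484.0, 137.1, 334.4]
orientation: [3.138, -0.001, 1.57]
contact_force: [3.9, -3.2, 0.5]
grip_width: 21.7
gripper_force: 118.0
```

```bash
python3 p.py 28 14 2.5
```

```text
t 24.90 pos [484.05 137.06 334.39] F [ 3.63 -3.09] |F| 4.8 fdir 140 fz 0.5
C [496.49 114.76] press 2.42 phi 118.5 sector 6.7 res [ 0.8 -0.1 -0.1 -0.1 -0.1  0.   0.3  0.8]
end [472.33 126.51] sector 7.36
[[-0.018, -0.033, 0, 0, 0], [-0.02, -0.034, 0, 0, 0], [-0.021, -0.033, 0, 0, 0], [-0.022, -0.032, 0, 0, 0], [-0.024, -0.031, 0, 0, 0], [-0.025, -0.03, 0, 0, 0], [-0.026, -0.029, 0, 0, 0], [-0.026, -0.028, 0, 0, 0], [-0.027, -0.027, 0, 0, 0], [-0.028, -0.025, 0, 0, 0], [-0.028, -0.024, 0, 0, 0], [-0.029, -0.023, 0, 0, 0], [-0.029, -0.022, 0, 0, 0], [-0.029, -0.02, 0, 0, 0]]
```

Call:
send_rows(steps=[[[-0.015,-0.035,0,0,0],[-0.017,-0.036,0,0,0],[-0.018,-0.035,0,0,0],[-0.02,-0.033,0,0,0],[-0.023,-0.031,0,0,0],[-0.025,-0.03,0,0,0],[-0.026,-0.029,0,0,0],[-0.026,-0.028,0,0,0]]])

```text
clock: 25.57
tool_pos: [476.5, 132.1, 334.7]
orientation: [3.137, -0.002, 1.571]
contact_force: [6.1, -2.4, 0.2]
grip_width: 21.7
gripper_force: 118.0
```

```bash
python3 p.py 30 14 2.5
```

```text
t 25.57 pos [476.45 132.11 334.66] F [ 5.78 -2.27] |F| 6.2 fdir 159 fz 0.2
C [495.97 114.92] press 2.37 phi 133.5 sector 7.08 res [ 0.3  0.2  0.  -0.1 -0.1  0.1  0.4  0.3]
end [468.13 119.02] sector 7.69
[[-0.027, -0.029, 0, 0, 0], [-0.029, -0.028, 0, 0, 0], [-0.029, -0.027, 0, 0, 0], [-0.03, -0.026, 0, 0, 0], [-0.031, -0.023, 0, 0, 0], [-0.032, -0.022, 0, 0, 0], [-0.032, -0.02, 0, 0, 0], [-0.032, -0.019, 0, 0, 0], [-0.032, -0.017, 0, 0, 0], [-0.032, -0.016, 0, 0, 0], [-0.032, -0.014, 0, 0, 0], [-0.032, -0.013, 0, 0, 0], [-0.032, -0.012, 0, 0, 0], [-0.032, -0.01, 0, 0, 0]]
```

Call:
send_rows(steps=[[[-0.028,-0.028,0,0,0],[-0.03,-0.027,0,0,0],[-0.03,-0.026,0,0,0],[-0.03,-0.025,0,0,0],[-0.031,-0.023,0,0,0],[-0.032,-0.022,0,0,0],[-0.032,-0.02,0,0,0],[-0.032,-0.018,0,0,0],[-0.032,-0.016,0,0,0],[-0.032,-0.015,0,0,0]]])

```text
clock: 26.4
tool_pos: [469.8, 123.2, 334.7]
orientation: [3.137, -0.003, 1.571]
contact_force: [5.2, -0.2, 1.1]
grip_width: 21.9
gripper_force: 118.0
```

```bash
python3 p.py 24 13 2.2
```

```text
t 26.40 pos [469.82 123.17 334.67] F [ 4.95 -0.09] |F| 4.9 fdir 179 fz 1.1
C [495.63 114.95] press 2.10 phi 154.0 sector 7.52 res [ 0.5  0.2  0.  -0.1 -0.   0.3  0.   0.4]
end [467.03 112.67] sector 7.94
[[-0.027, -0.013, 0, 0, 0], [-0.027, -0.013, 0, 0, 0], [-0.027, -0.012, 0, 0, 0], [-0.027, -0.011, 0, 0, 0], [-0.028, -0.009, 0, 0, 0], [-0.027, -0.008, 0, 0, 0], [-0.027, -0.007, 0, 0, 0], [-0.027, -0.006, 0, 0, 0], [-0.027, -0.005, 0, 0, 0], [-0.027, -0.004, 0, 0, 0], [-0.026, -0.003, 0, 0, 0], [-0.026, -0.002, 0, 0, 0], [-0.026, -0.001, 0, 0, 0]]
```

Call:
send_rows(steps=[[[-0.027,-0.014,0,0,0],[-0.027,-0.014,0,0,0],[-0.027,-0.012,0,0,0],[-0.027,-0.011,0,0,0],[-0.028,-0.009,0,0,0],[-0.027,-0.008,0,0,0],[-0.027,-0.007,0,0,0],[-0.027,-0.006,0,0,0],[-0.027,-0.005,0,0,0],[-0.027,-0.004,0,0,0]]])

```text
clock: 27.23
tool_pos: [467.0, 115.2, 334.5]
orientation: [3.138, -0.003, 1.571]
contact_force: [4.5, 1.1, 0.9]
grip_width: 21.8
gripper_force: 118.1
```

```bash
python3 p.py 22 14 2.2
```

```text
t 27.23 pos [467.   115.17 334.5 ] F [4.22 1.15] |F| 4.4 fdir 195 fz 0.9
C [495.16 114.86] press 2.06 phi 171.8 sector 7.84 res [ 0.5  0.3  0.  -0.   0.1 -0.2  0.1  0.6]
end [467.26 106.29] sector 0.18
[[-0.021, -0.004, 0, 0, 0], [-0.022, -0.003, 0, 0, 0], [-0.022, -0.003, 0, 0, 0], [-0.022, -0.002, 0, 0, 0], [-0.022, -0.0, 0, 0, 0], [-0.022, 0.0, 0, 0, 0], [-0.021, 0.001, 0, 0, 0], [-0.021, 0.001, 0, 0, 0], [-0.021, 0.002, 0, 0, 0], [-0.021, 0.002, 0, 0, 0], [-0.021, 0.003, 0, 0, 0], [-0.02, 0.004, 0, 0, 0], [-0.02, 0.004, 0, 0, 0], [-0.02, 0.005, 0, 0, 0]]
```

Call:
send_rows(steps=[[[-0.021,-0.007,0,0,0],[-0.022,-0.006,0,0,0],[-0.022,-0.006,0,0,0],[-0.022,-0.003,0,0,0],[-0.022,-0.001,0,0,0],[-0.022,0,0,0,0],[-0.021,0.001,0,0,0],[-0.021,0.001,0,0,0],[-0.021,0.002,0,0,0],[-0.021,0.002,0,0,0],[0,0,0,0,0],[0,0,0,0,0]]])

```text
clock: 28.23
tool_pos: [466.4, 108.6, 334.3]
orientation: [3.139, -0.003, 1.571]
contact_force: [4.4, 1.4, 0.6]
grip_width: 21.5
gripper_force: 118.1
```

```bash
python3 p.py 22 14 2.2
```

```text
t 28.23 pos [466.36 108.64 334.26] F [4.15 1.48] |F| 4.4 fdir 200 fz 0.6
C [494.68 114.62] press 2.21 phi 187.0 sector 0.09 res [ 0.7  0.3  0.1  0.1 -0.4 -0.3  0.2  0.7]
end [468.95 100.66] sector 0.4
[[-0.019, 0.003, 0, 0, 0], [-0.02, 0.003, 0, 0, 0], [-0.02, 0.004, 0, 0, 0], [-0.02, 0.004, 0, 0, 0], [-0.02, 0.005, 0, 0, 0], [-0.019, 0.005, 0, 0, 0], [-0.019, 0.006, 0, 0, 0], [-0.019, 0.006, 0, 0, 0], [-0.019, 0.007, 0, 0, 0], [-0.019, 0.007, 0, 0, 0], [-0.018, 0.008, 0, 0, 0], [-0.018, 0.008, 0, 0, 0], [-0.018, 0.009, 0, 0, 0], [-0.018, 0.009, 0, 0, 0]]
```

The pass is closed: 2.7–6.7 N at every reading, and more than 1 s in each eighth. Next I'll back off to the centre and lift out.

Call:
send_rows(steps=[[[0,0.1,0,0,0],[0.05,0.25,0,0,0],[0.1,0.3,0,0,0],[0,0.25,0,0,0],[0,0.1,0,0,0],[0,0,-0.3,0,0],[0,0,-0.7,0,0],[0,0,-0.8,0,0],[0,0,-0.7,0,0],[0,0,-0.4,0,0],[0,0,-0.1,0,0],[0,0,0,0,0],[0,0,0,0,0],[0,0,0,0,0]]])

```text
clock: 29.4
tool_pos: [496.1, 112.5, 421.9]
orientation: [-3.139, 0.0, 1.57]
contact_force: [-0.0, 0.9, -1.4]
grip_width: 21.5
gripper_force: 117.9
```

```bash
python3 s.py; python3 - <<'E'
from cell import *
from h import *
x,y,_=get_state()["tool_pos"]
for n in["side","wrist"]:
    c=read_camera(n);W=cloud(c);Z=W[...,2]
    q=W[(Z>100)&(Z<228)&(np.hypot(W[...,0]-x,W[...,1]-y)<12)]
    for z in range(155,228,8):
        t=q[(q[:,2]>z)&(q[:,2]<z+8)]
        if len(t):print(n,z,len(t),(t.mean(0)-[x,y,0]).round(1),(t.min(0)-[x,y,0]).round(1)[:2],(t.max(0)-[x,y,0]).round(1)[:2])
E
```

```text
clock 29.4
tool_pos [496.06 112.48 421.89]
orientation [-3.14  0.    1.57]
contact_force [-0.03  0.92 -1.42]
ft_torque [-0.01  0.07  0.07]
grip_width 21.498814728951675
gripper_force 117.93340802192688
side 155 2 [  0.5  -5.4 161.6] [-0.6 -6.2] [ 1.6 -4.6]
side 163 15 [  1.   -6.1 167.4] [-4.9 -9.5] [ 6.5 -1.9]
side 171 21 [  0.2  -4.5 174.5] [ -7.  -10.2] [6.7 4.1]
side 179 12 [  0.2  -3.3 183.5] [-2.2 -6.1] [2.6 0.1]
side 187 9 [  0.5  -3.9 191.9] [-1.8 -5.9] [2.8 2. ]
side 195 9 [  0.5  -2.7 198.8] [-1.6 -5.7] [ 3.1 -0.4]
side 203 10 [  1.5  -4.2 206.1] [ -1.2 -10.1] [3.4 0.4]
side 211 14 [ 2.000e-01 -3.100e+00  2.141e+02] [-3.2 -9. ] [3.7 0.4]
side 219 6 [ -0.6  -4.9 221.1] [-2.9 -6.1] [ 1.7 -4. ]
wrist 171 257 [  0.7   0.4 175.4] [-7.3 -5.3] [8.4 5.7]
wrist 179 44 [  0.5   0.5 182.8] [-2.8 -1.9] [3.9 1.4]
wrist 187 22 [  0.4   0.9 189.6] [-2.1 -0. ] [2.6 1.6]
```

The tool still sits true in the grip, with the tip within about 1 mm of the TCP axis. Going back over the stand.

Call:
send_rows(steps=[[[-0.5,0.076,0,0,0],[-0.9,0.136,0,0,0],[-0.98,0.148,0,0,0],[-0.98,0.148,0,0,0],[-0.98,0.148,0,0,0],[-0.98,0.148,0,0,0],[-0.98,0.148,0,0,0],[-0.98,0.148,0,0,0],[-0.98,0.148,0,0,0],[-0.98,0.148,0,0,0],[-0.98,0.148,0,0,0],[-0.98,0.148,0,0,0],[-0.98,0.148,0,0,0],[-0.98,0.148,0,0,0],[-0.42,0.069,0,0,0],[0,0,0,0,0],[0,0,0,0,0],[0,0,0,0,0],[0,0,0,0,0],[0,0,0,0,0]]])

```text
clock: 31.17
tool_pos: [557.8, -293.8, 423.9]
orientation: [3.141, -0.0, 1.572]
contact_force: [-0.9, 0.0, 0.1]
grip_width: 21.6
gripper_force: 117.9
```

```bash
python3 s.py; python3 - <<'E'
from cell import *
from h import *
x,y,_=get_state()["tool_pos"]
c=read_camera("side");W=cloud(c);Z=W[...,2]
q=W[(Z>140)&(Z<228)&(np.hypot(W[...,0]-x,W[...,1]-y)<14)]
for z in range(155,220,8):
    t=q[(q[:,2]>z)&(q[:,2]<z+8)]
    if len(t):print(z,len(t),t.mean(0).round(1))
E
```

```text
clock 31.1667
tool_pos [ 557.81 -293.85  423.86]
orientation [ 3.14 -0.    1.57]
contact_force [-0.85  0.03  0.06]
ft_torque [0.05 0.03 0.04]
grip_width 21.58213331324529
gripper_force 117.93629765510559
155 1 [ 559.2 -297.6  162.3]
163 24 [ 558.  -298.2  167. ]
171 57 [ 558.5 -298.   175.7]
179 18 [ 558.3 -297.9  183. ]
187 20 [ 558.5 -297.9  190.9]
195 18 [ 558.5 -297.9  198.8]
203 20 [ 558.3 -298.   206.6]
211 20 [ 558.6 -297.9  214.7]
219 11 [ 558.2 -298.5  221.1]
```

Call:
send_rows(steps=[[[0,-0.02,0.3,0,0],[0,0,0.7,0,0],[0,0,0.7,0,0],[0,0,0.5,0,0],[0,0,0.4,0,0],[0,0,0.3,0,0],[0,0,0.3,0,0],[0,0,0.2,0,0],[0,0,0,0,0],[0,0,0,0,0]]])

```text
clock: 32.05
tool_pos: [557.2, -294.9, 321.9]
orientation: [3.141, 0.0, 1.57]
contact_force: [0.3, 1.5, -1.0]
grip_width: 21.5
gripper_force: 117.9
```

```bash
python3 s.py
```

```text
clock 32.05
tool_pos [ 557.17 -294.94  321.9 ]
orientation [3.14 0.   1.57]
contact_force [ 0.28  1.52 -1.02]
ft_torque [ 0.03 -0.04 -0.  ]
grip_width 21.50775453432447
gripper_force 117.92938470840454
```

Tip at z ≈ 61, inside the hole with no resistance. Going down to about 1 mm above the seat, then opening.

Call:
send_rows(steps=[[[0,0,0.3,0,0],[0,0,0.4,0,0],[0,0,0.4,0,0],[0,0,0.3,0,0],[0,0,0.15,0,0],[0,0,0.08,0,0],[0,0,0,0,0],[0,0,0,0,0],[0,0,0,0,0]]])

```text
clock: 32.8
tool_pos: [557.2, -295.0, 272.9]
orientation: [3.141, 0.0, 1.57]
contact_force: [-0.0, 0.0, -2.1]
grip_width: 21.8
gripper_force: 118.7
```

```bash
python3 s.py
```

```text
clock 32.8
tool_pos [ 557.19 -294.97  272.94]
orientation [3.14 0.   1.57]
contact_force [-0.04  0.04 -2.14]
ft_torque [-0.01  0.01 -0.01]
grip_width 21.770626199883914
gripper_force 118.68708729743958
```

Call:
send_rows(steps=[[[0,0,0.02,0,0],[0,0,0,0,0.4],[0,0,0,0,0.6],[0,0,0,0,0.8],[0,0,0,0,1],[0,0,0,0,1],[0,0,0,0,1],[0,0,0,0,1],[0,0,0,0,1],[0,0,-0.3,0,1],[0,0,-0.7,0,1],[0,0,-0.9,0,1],[0,0,-0.9,0,1],[0,0,-0.9,0,1],[0,0,-0.7,0,1],[0,0,-0.4,0,1],[0,0,0,0,1],[0,0,0,0,1],[0,0,0,0,1]]], force=20)

```text
clock: 34.38
tool_pos: [557.1, -294.9, 413.9]
orientation: [-3.139, -0.002, 1.57]
contact_force: [-0.5, 0.5, 0.2]
grip_width: 85.6
gripper_force: 0.0
```

```bash
python3 s.py; python3 - <<'E'
from cell import *
from h import *
for n in["side","wrist"]:
    c=read_camera(n);W=cloud(c);Z=W[...,2]
    q=W[(Z>84)&(Z<170)&(np.hypot(W[...,0]-558,W[...,1]+297)<25)]
    t=q[q[:,2]>152];print(n,t[:,2].mean(),np.percentile(q[:,2],99),cv2.minEnclosingCircle(t[:,:2].astype(np.float32)))
    if n=="side":
        for z in range(86,156,14):
            t=q[(q[:,2]>z)&(q[:,2]<z+14)];print(z,t.mean(0).round(1))
        cv2.imwrite("pics/end.png",cv2.resize(c["color"][180:380,250:450,::-1],(600,600)))
E
```

```text
clock 34.3833
tool_pos [ 557.11 -294.95  413.95]
orientation [-3.14 -0.    1.57]
contact_force [-0.52  0.52  0.18]
ft_torque [-0.    0.04  0.01]
grip_width 85.55421649680619
gripper_force 0.0
side 157.12320064130412 159.63397901170117 ((557.8109741210938, -297.18505859375), 13.340149879455566)
86 [ 557.3 -305.2   93.2]
100 [ 557. -305.  107.]
114 [ 557.  -305.2  121. ]
128 [ 557.  -305.2  135.2]
142 [ 557.4 -305.   149. ]
wrist 158.44180302460742 160.51663138156198 ((558.3953247070312, -296.8216247558594), 12.190082550048828)
```

View pics/end.png

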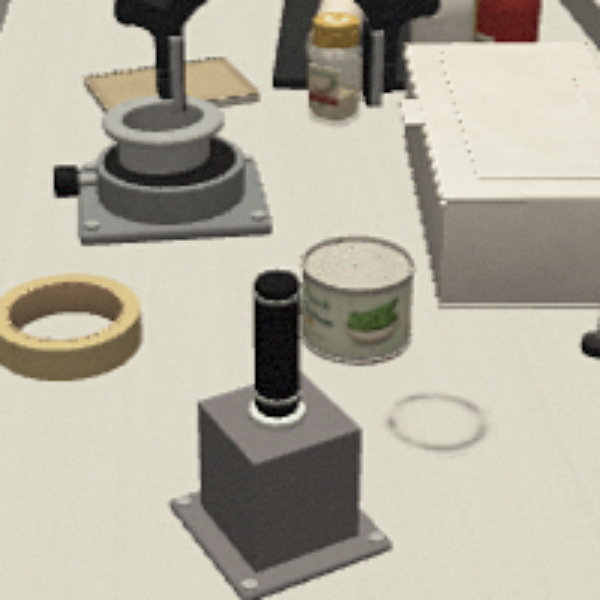

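The tool stands upright in the stand with its collar on the block (collar at (278,410), handle top at about z 159). The gripper is clear and the other things have not moved.

```bash
python3 -c "
from cell import *
print(finish_job())"
```

```text
the job is handed in; nothing more can be done
None
```

I ran one full anticlockwise pass from the knob side back to it, reading 2.7–6.7 N between moves, put the tool back upright and fully down in its stand, left the other things alone, and handed the job in at about 34 s; no verdict was returned.

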